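# Cover the mixing pot and hold a primed panel in the curing box

## Task

Put the loose lid on the open mixing pot so that it sits seated and level, and let go of it, so that stray light cannot set what is in the pot. Then take the taller of the two primed panels out of the drying rack, lower it upright through the narrow slot in the top of the curing box until its lower half (about 70 mm) is inside, and finish still holding it there in the gripper: do not let it go. Leave the shorter panel and the other things on the table where they are, and do not tip the pot.

Things in the scene. Friction and masses are not known exactly. Their poses are not given: they have to be found in the camera images.
- panel: the taller primed sandwich panel, the one to cure: upright flat slab 10 mm thick (its x), 50 mm wide (its y), 140 mm tall (its z), about 0.09 kg. Origin at the centre of its lower end, which stands 10 mm above the table in the rack. It starts upright in one of the rack's two pockets (either one); its top 100 mm stand out above the rack
- rack: plywood drying rack fixed to the table, 60 mm (its x) by 190 mm (its y), 50 mm high. Origin at the centre of its underside. Two pockets 13 x 54 mm, 40 mm deep, at y = -45 and +45 mm, long way along y; both panels stand in them with their thickness along the rack's x
- chamber: curing box fixed to the table: white box with black louvres and amber windows and a plain aluminium top, 150 mm (its x) by 130 mm (its y), 120 mm high. Origin at the centre of its underside. It is hollow, its inner floor 8 mm above the table. It may stand left or right of the robot, and the rack on the other side
- slot (a point): centre of the slot, level with the box's flat top face (120 mm above the table), in the middle of the top. The slot goes straight down through the 12 mm thick top plate; it is 12 mm wide along x and 52 mm long along y (2 mm more than the panel, 1 mm a side). A steel lead-in collar stands 10 mm above the top face around it and flares outwards from the slot's edges to 22 x 62 mm at its upper rim (130 mm above the table). Axes as the box
- pot: open aluminium mixing pot, loose, 90 mm outside diameter, 84 mm inside, 70 mm high, 0.5 kg. Origin at the centre of its underside
- pot_rim (a point): centre of the pot's mouth, at rim height (70 mm above the pot's underside), z up
- lid: loose round aluminium lid, 98 mm across and 5 mm thick, about 0.1 kg, with a locating plug beneath (76 mm across, 6 mm deep) and an upright black knob on top (24 mm across, 34 mm tall, its top 39 mm above the origin). Origin at the centre of the disc's underside, which rests on the rim when seated (level with point pot_rim); it starts flat on the table on its plug, origin 6 mm up. z up
- short_panel: the shorter primed panel, 10 x 50 x 100 mm, standing in the other pocket of the rack; a bystander. Origin at the centre of its lower end, z up along it
- tape: roll of paper masking tape lying flat, 56 mm across, 18 mm high; a bystander. Origin at the centre of its underside
- roller: hand roller with a wooden handle and a black rubber drum (36 mm across, 75 mm wide), about 220 mm long, lying near the robot; a bystander. Origin on the table near its middle, x towards the drum
- spatula: spatula lying flat near the robot; a bystander. Origin at its underside, x from the handle to the blade
- jar: amber jar, 70 mm across, 100 mm high, at the back; a bystander. Origin at the centre of its underside
- cup: white open cup, 72 mm across the rim, 85 mm high, at the back; a bystander. Origin at the centre of its underside
There are look-alikes about, which are no part of the job. What is shaped like the pot but red is not meant.

How it is judged:
By the outcome, as a careful person would: the job done as asked, in the order asked, and still so for the second after the job is handed in, while the arm keeps its last pose, push and grip.
It also fails if it takes over 67 s, if anything falls off the work surface, if the arm or the gripper's body presses on something with over 40 N, if the wrist force passes 120 N, or if a joint passes its speed limit or range.

## Robot

A 7-joint arm with a two-finger parallel gripper is mounted at the origin on the work surface. World frame = base frame: x ahead of the robot, y to its left, z up, the work surface at z = 0. Lengths are in m, angles in rad, forces in N, time in s.
With the tool pointing down it reaches from about 0.425 to 0.925 m from the base axis. Payload 6.8 kg.
Tool frame: the origin (TCP) lies midway between the tips of the shut fingers; the grasp point (between the pads) lies 19 mm behind it; y points along the fingers, z is the direction in which the jaws open and shut, and the axes are right-handed (so a half turn about y gives the same grasp; the last joint's range is limited). The gripper opens to 85 mm and grips with 20 to 120 N. Pads are 22 mm wide; open, the fingers measure 114 mm over their backs; the gripper's body (76 mm by 85 mm) begins 54 mm behind the grasp point. The pads swing forward as they close: fully open they stand 13 mm farther back than shut.
Start: joints at [-0.108, 0.477, 0.022, 1.555, -0.011, 1.109, -0.083], TCP at [0.675, 0, 0.231] pointing down, gripper open.
Joint ranges: [-2.96, 2.96], [-0.34, 2.1], [-1.41, 1.46], [0.24, 2.44], [-1.37, 4.51], [0.17, 1.92], [-2.96, 2.96]. Speed limits (rad/s): [2.39, 2.39, 3.14, 3.14, 3.14, 3.14, 3.14].

## Interface

Orientations are given as a rotation vector (axis times angle).
In Python, from bench import r gives the robot as it stands.
- The arm moves only by the tool send_rows, never from a script. Its argument "rows" is text: rows parted by semicolons, each of 6 numbers parted by spaces: the shift along the world's x, y, z in m, then the turn, a rotation vector about the world's x, y, z in rad. A call has 1 to 20 rows; each row shifts and turns the commanded pose from where the row before left it; what a row does not reach is not made up. A row lasts 1/10 s, in which the tool goes at most 50 mm and 8.59 degrees, less where a joint would pass 70% of its speed; a pose out of reach is approached as far as the arm can. A call is refused whole if a number of a shift passes 0.05 or a number of a turn 0.15, either way. A call with a gripper value outside its range is refused whole. "grip" is the finger opening in m, from 0 to 0.0854, set as the call begins (left out, the last holds). The fingers move at their own pace and stop on an object; "grip_force" is the grip in N (left out, the last holds). Time passes only in rows, so rows that do not move let the fingers close. It gives the time, the measured TCP pose, the force and the opening at its end, in the units of the state.
- r.get_obs(): the state, without advancing time (a new reading comes with each control period).
- r.grab_frame(name): name is "scene" or "side" or "wrist"; returns a dict with "pixels" (480x640x3 uint8, red, green, blue), "intrinsics" (3x3 intrinsics, pixels), "position" and "orientation" of the camera in the world. Camera axes: x right, y up, looking along -z (the intrinsics and any distortion apply to the point x, -y, -z); pixel columns grow to the right and rows downward; lengths in m; the calibration is good to about 2 mm. A picture is of the moment at which its call begins. There is no depth.
- r.hand_in(): hands the job in, once; it reports no verdict.
The state is a dict: "clock": time; "joints": joint angles; "qvel": joint speeds; "tau": joint torques, N m; "tcp_pos": TCP position; "orientation": TCP orientation; "contact_force": force on the tool from outside, world axes, zero at the start; "moment": the same for the moment, N m; "grip_width": finger opening in m.
Only numpy, scipy, OpenCV 4.12 (cv2) and the standard library are available. Lean on these libraries where they do the work, as an engineer would, in place of code of your own. Each camera call takes 0.05 s, during which the arm holds its last target.

## Working session

There is one attempt and no reset: what is moved stays moved. The work goes in short steps, Python scripts to look and compute and a tool call to move; the robot and the scene stay as the last step left them, time stands still between calls to the robot, and variables do not carry over. Pictures are saved under pics/ and viewed, and the job is handed in when it is done.

Besides the shell and the picture viewer there is one more tool, called after "Emit:" as name(argument=value, ...) on one line, values as JSON. send_rows: Moves the arm, as the interface text tells. Its arguments: {"type":"object","properties":{"rows":{"type":"string"},"grip":{"type":"number"},"grip_force":{"type":"number"}},"required":["rows"]}

```bash
ls; mkdir -p pics; python3 - <<'E'
from bench import r
import cv2, numpy as np
o=r.get_obs(); print({k:np.round(v,3).tolist() for k,v in o.items()})
for n in ("scene","side","wrist"):
    f=r.grab_frame(n); cv2.imwrite(f"pics/{n}0.png",f["pixels"][:,:,::-1])
    print(n,np.round(f["intrinsics"],1).tolist(),np.round(f["position"],4),np.round(f["orientation"],4), [k for k in f])
E
```

```text
pics
{'clock': 0.0, 'joints': [-0.108, 0.478, 0.022, 1.556, -0.011, 1.109, -0.083], 'qvel': [0.0, -0.0, 0.001, -0.001, 0.0, 0.001, -0.002], 'tau': [-0.001, -59.644, 1.608, -28.119, 0.012, 0.009, 0.0], 'tcp_pos': [0.674, -0.0, 0.23], 'orientation': [-1.211, 1.21, -1.209], 'contact_force': [-0.395, 0.981, 0.092], 'moment': [0.012, 0.02, 0.027], 'grip_width': 0.085}
scene [[440.8, 0.0, 312.0], [0.0, 440.8, 239.4], [0.0, 0.0, 1.0]] [1.0882 0.2919 0.9671] [0.3733 0.6238 1.992 ] ['pixels', 'intrinsics', 'position', 'orientation']
side [[593.1, 0.0, 315.8], [0.0, 593.1, 250.4], [0.0, 0.0, 1.0]] [ 0.2561 -0.8454  0.8499] [ 0.8715 -0.1496 -0.363 ] ['pixels', 'intrinsics', 'position', 'orientation']
wrist [[392.0, 0.0, 316.3], [0.0, 392.0, 242.2], [0.0, 0.0, 1.0]] [0.6751 0.0814 0.3728] [-0.3201  0.0024  0.0005] ['pixels', 'intrinsics', 'position', 'orientation']
```

View pics/scene0.png

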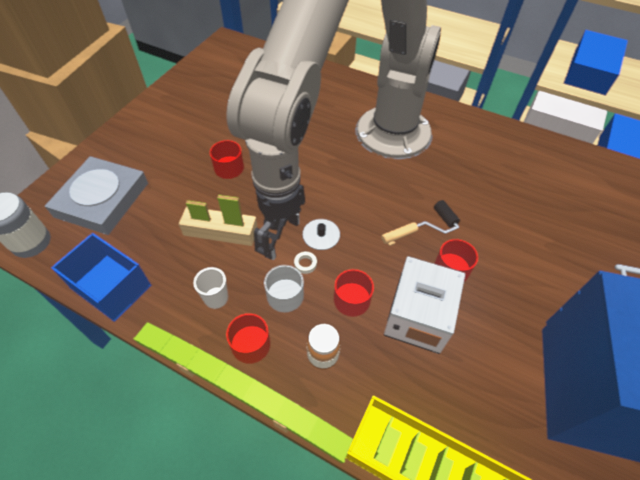

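View pics/side0.png

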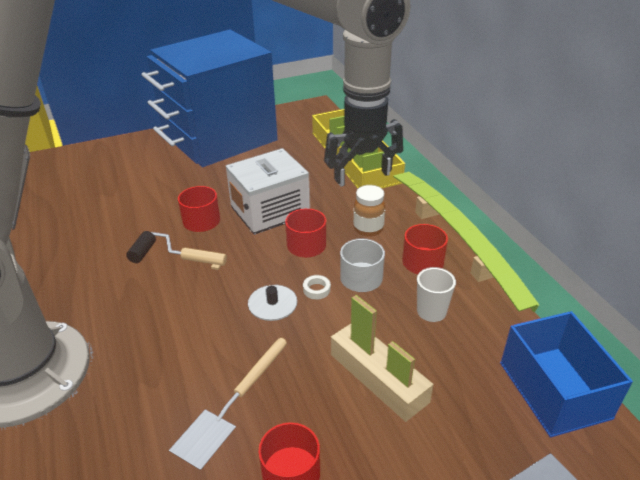

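View pics/wrist0.png

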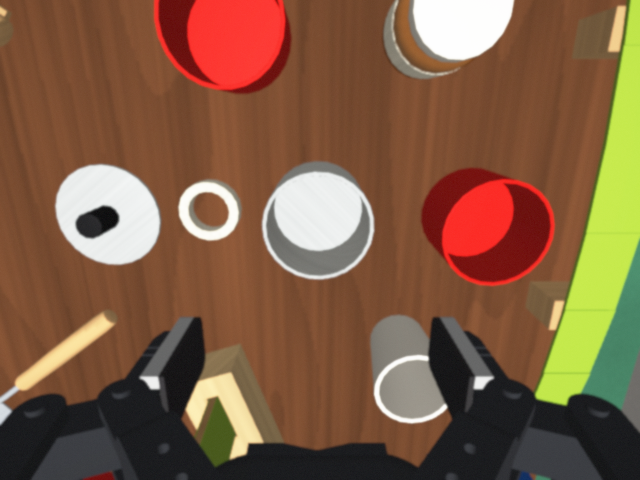

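```bash
cat > h.py <<'E'
import cv2, numpy as np
from scipy.spatial.transform import Rotation as R
from bench import r
def grab(n,name=None):
    f=r.grab_frame(n)
    if name: cv2.imwrite(f"pics/{name}.png",f["pixels"][:,:,::-1])
    np.savez(f"/tmp/{name or n}.npz",**f); return f
def load(name): return dict(np.load(f"/tmp/{name}.npz"))
def rays(f,px):
    px=np.atleast_2d(px).astype(float);K=f["intrinsics"]
    d=np.c_[(px[:,0]-K[0,2])/K[0,0],-(px[:,1]-K[1,2])/K[1,1],-np.ones(len(px))]
    return R.from_rotvec(f["orientation"]).apply(d)
def onz(f,px,z):
    d=rays(f,px);p=f["position"];return p+d*((z-p[2])/d[:,2])[:,None]
def proj(f,X):
    X=np.atleast_2d(X);c=R.from_rotvec(f["orientation"]).inv().apply(X-f["position"]);K=f["intrinsics"]
    return np.c_[K[0,2]+K[0,0]*c[:,0]/-c[:,2],K[1,2]+K[1,1]*c[:,1]/c[:,2]]
def tri(fs,pxs):
    A=np.zeros((3,3));b=np.zeros(3)
    for f,p in zip(fs,pxs):
        d=rays(f,p)[0];d/=np.linalg.norm(d);M=np.eye(3)-np.outer(d,d);A+=M;b+=M@f["position"]
    return np.linalg.solve(A,b)
def crop(f,x0,y0,w,h,s,name):
    c=f["pixels"][y0:y0+h,x0:x0+w,::-1];cv2.imwrite(f"pics/{name}.png",cv2.resize(c,None,fx=s,fy=s,interpolation=cv2.INTER_CUBIC))
def circ(P):  # circle fit xy
    A=np.c_[2*P[:,:2],np.ones(len(P))];s=np.linalg.lstsq(A,(P[:,:2]**2).sum(1),rcond=None)[0]
    return s[:2],np.sqrt(s[2]+s[:2]@s[:2])
E
python3 - <<'E'
from h import *
for n in ("scene","side","wrist"): grab(n,n+"1")
w=load("wrist1")
crop(w,40,120,360,180,2.2,"cw")
s=load("scene1"); crop(s,170,170,200,150,4,"cs"); crop(s,380,240,100,120,5,"csch")
d=load("side1"); crop(d,240,260,220,160,3.6,"cd"); crop(d,220,140,100,100,6,"cdch")
E
```

```text
(no output)
```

View pics/cw.png

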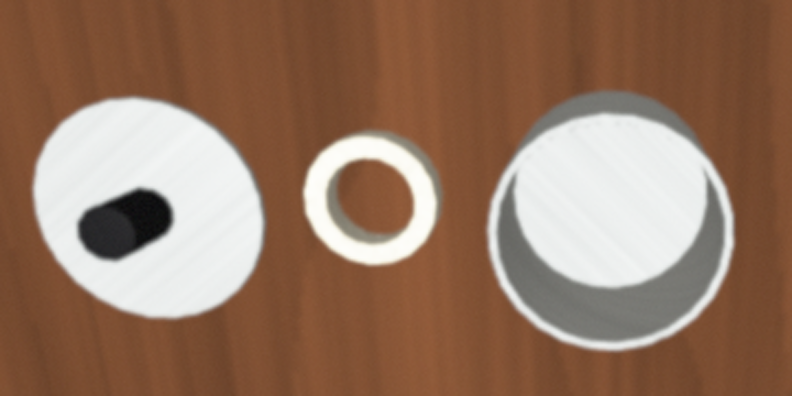

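View pics/cs.png

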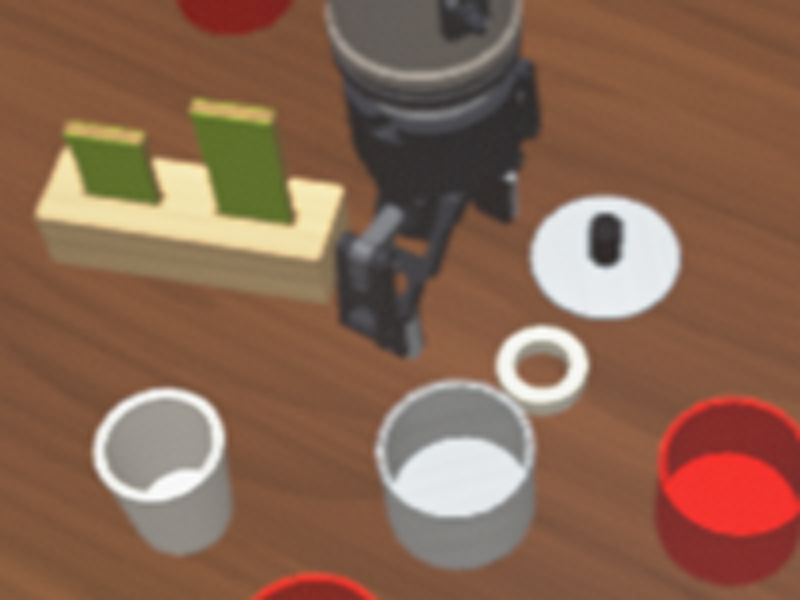

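View pics/csch.png

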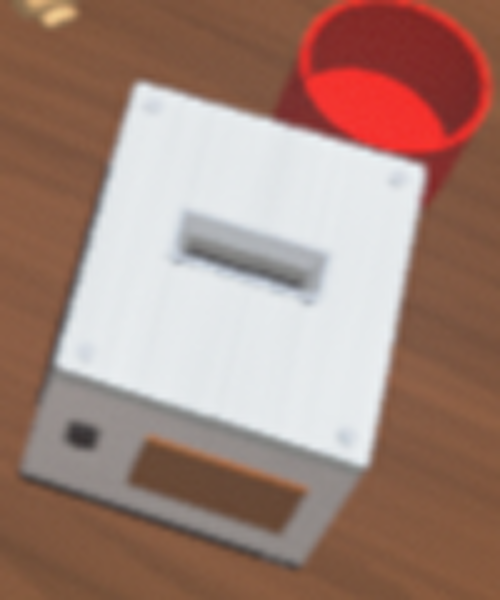

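View pics/cd.png

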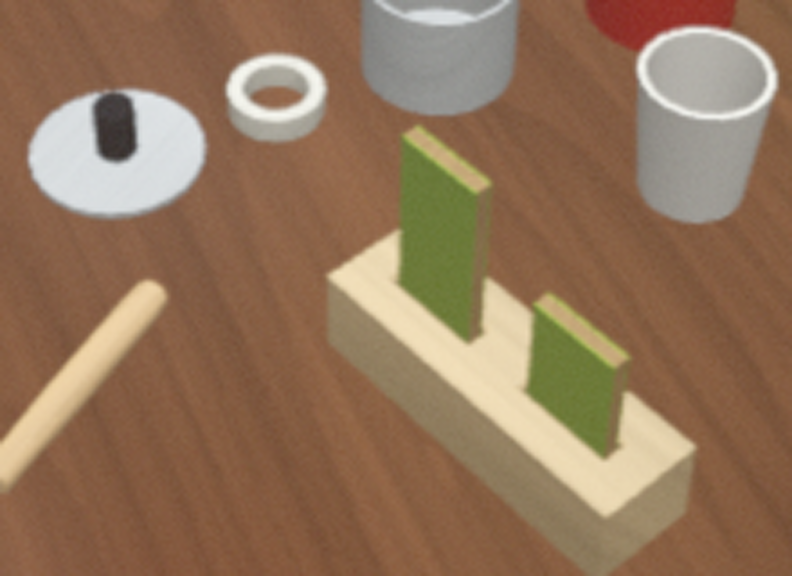

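The candidates for "pot" are the grey aluminium one at scene (284,288) / wrist (318,220), the red ones at scene (354,292), (250,337), (458,258), (227,158), and the white cup at (211,287). The enlarged crop confirms the grey one is the open aluminium pot. There is one lid, at scene (321,234), with a black knob. The taller panel is the one nearer the robot's centre, at scene (231,210) / side (362,325). The slot is at scene (429,291).

```bash
python3 - <<'E'
from h import *
def meas(name,roi,z,mask,fill=None):
    f=load(name);x0,y0,w,h=roi
    m=np.zeros((480,640),np.uint8);m[y0:y0+h,x0:x0+w]=mask(f["pixels"].astype(int))[y0:y0+h,x0:x0+w]
    cs,_=cv2.findContours(m,cv2.RETR_EXTERNAL,cv2.CHAIN_APPROX_NONE);c=max(cs,key=cv2.contourArea)[:,0]
    hull=cv2.convexHull(c)[:,0];P=onz(f,c,z)
    for _ in range(3):
        ce,ra=circ(P);e=abs(np.hypot(*(P[:,:2]-ce).T)-ra);P=P[e<max(2.*np.median(e),.0006)]
    print(name,z,c.mean(0),np.round(ce,4),"R",round(ra,4),len(P),len(c))
grey=lambda p:((p.min(2)>120)&(p.max(2)-p.min(2)<40)).astype(np.uint8)
wh=lambda p:((p.min(2)>190)).astype(np.uint8)
blk=lambda p:((p.max(2)<75)).astype(np.uint8)
meas("wrist1",(45,150,125,125),.011,grey)
meas("scene1",(298,214,48,40),.011,grey)
meas("side1",(240,280,60,42),.011,grey)
meas("wrist1",(250,150,140,140),.07,wh)
f=load("wrist1")
# pot rim: bright ring; lower part outer boundary
p=f["pixels"].astype(int)
# knob top: triangulate by knob blob
crop(f,70,190,60,60,10,"knobw")
crop(load("wrist1"),250,150,140,140,4,"potw")
meas("scene1",(260,262,48,52),.07,lambda p:((p.min(2)>90)&(p.max(2)-p.min(2)<40)).astype(np.uint8))
E
```

```text
wrist1 0.011 [107.03448276 214.04137931] [ 0.4755 -0.0126] R 0.0491 276 290
scene1 0.011 [320.77319588 233.8556701 ] [ 0.4752 -0.0115] R 0.0496 78 97
side1 0.011 [272.07272727 300.43636364] [ 0.4762 -0.0147] R 0.0493 88 165
wrist1 0.07 [317.12418301 224.6372549 ] [ 0.6755 -0.0063] R 0.0441 305 306
scene1 0.07 [286.93421053 284.40131579] [0.682  0.0097] R 0.0591 104 152
```

View pics/knobw.png

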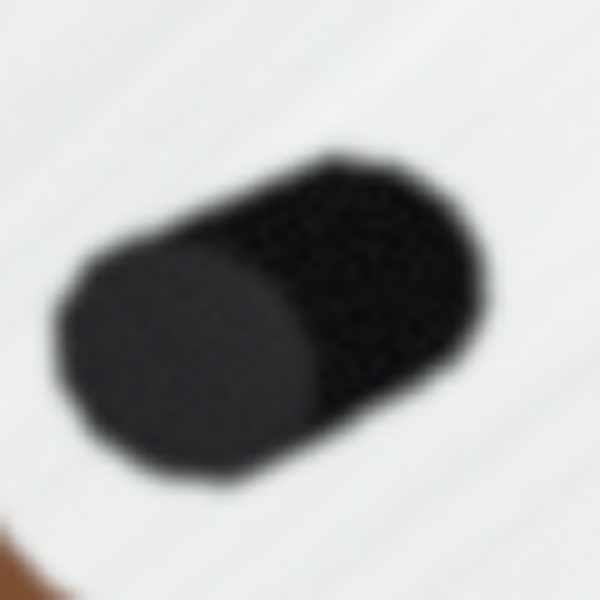

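View pics/potw.png

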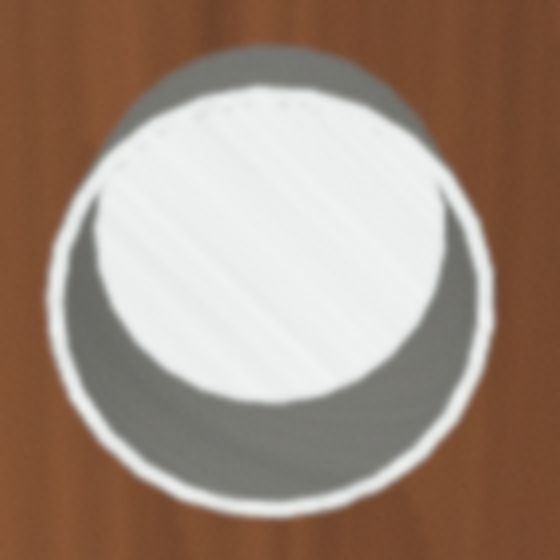

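Emit:
send_rows(rows="-0.025 -0.001 -0.01 0 0 0;-0.035 -0.002 -0.02 0 0 0;-0.035 -0.002 -0.02 0 0 0;-0.035 -0.002 -0.02 0 0 0;-0.035 -0.002 -0.02 0 0 0;-0.025 -0.002 -0.01 0 0 0;-0.0085 -0.001 -0.01 0 0 0;0 0 0 0 0 0;0 0 0 0 0 0", grip=0.055, grip_force=40)

```text
clock: 1.2
tcp_pos: [0.4783, -0.0118, 0.1219]
orientation: [-1.208, 1.208, -1.21]
contact_force: [-0.4, -0.1, -0.0]
grip_width: 0.0551
```

```bash
python3 - <<'E'
from h import *
o=r.get_obs();print(o["clock"],o["tcp_pos"],o["orientation"],o["grip_width"],o["contact_force"])
f=grab("wrist","w2"); Rt=R.from_rotvec(o["orientation"]).as_matrix();print(np.round(Rt,4))
p=f["pixels"].astype(int)
print(proj(f,[o["tcp_pos"],[.4755,-.013,.045],[.4755,-.013,.011]]))
E
```

```text
1.2 [ 0.4782515 -0.0117621  0.1218678] [-1.20761153  1.20779389 -1.20988951] 0.05514017172938519 [-0.36689376 -0.09378342 -0.00297237]
[[ 1.e-04  2.e-03  1.e+00]
 [-1.e+00  2.e-04  1.e-04]
 [-2.e-04 -1.e+00  2.e-03]]
[[315.63721578 321.30331384]
 [311.07560129 258.01644379]
 [311.64578979 240.36922639]]
```

View pics/w2.png

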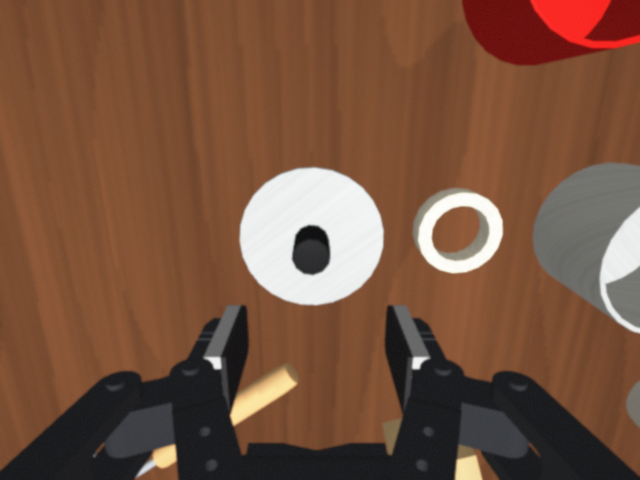

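Emit:
send_rows(rows="-0.003 -0.001 -0.02 0 0 0;0 0 -0.025 0 0 0;0 0 -0.025 0 0 0;0 0 -0.015 0 0 0;0 0 0 0 0 0;0 0 0 0 0 0")

```text
clock: 1.85
tcp_pos: [0.4749, -0.0128, 0.0368]
orientation: [-1.208, 1.208, -1.21]
contact_force: [-0.6, 0.3, 0.7]
grip_width: 0.0551
```

Emit:
send_rows(rows="0.0005 0 -0.012 0 0 0;0 0 -0.008 0 0 0;0 0 0 0 0 0")

```text
clock: 2.15
tcp_pos: [0.4735, -0.013, 0.0155]
orientation: [-1.21, 1.21, -1.209]
contact_force: [0.3, 0.1, -0.0]
grip_width: 0.0547
```

Emit:
send_rows(rows="0 0 0 0 0 0;0 0 0 0 0 0;0 0 0 0 0 0;0 0 0 0 0 0;0 0 0 0 0 0;0 0 0 0 0 0", grip=0.0, grip_force=40)

```text
clock: 2.75
tcp_pos: [0.4743, -0.013, 0.0167]
orientation: [-1.209, 1.209, -1.209]
contact_force: [-0.5, 0.1, 6.1]
grip_width: 0.0228
```

Emit:
send_rows(rows="0 0 0.005 0 0 0;0 0 0.02 0 0 0;0 0 0.03 0 0 0;0 0 0.03 0 0 0;0 0 0.03 0 0 0;0 0 0.015 0 0 0;0 0 0 0 0 0;0 0 0 0 0 0")

```text
clock: 3.55
tcp_pos: [0.4736, -0.013, 0.146]
orientation: [-1.209, 1.209, -1.209]
contact_force: [-0.1, 0.5, -1.0]
grip_width: 0.0228
```

```bash
python3 - <<'E'
from h import *
grab("wrist","w3");d=grab("side","d3")
crop(d,180,160,260,200,3,"cd3")
E
```

```text
(no output)
```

View pics/w3.png

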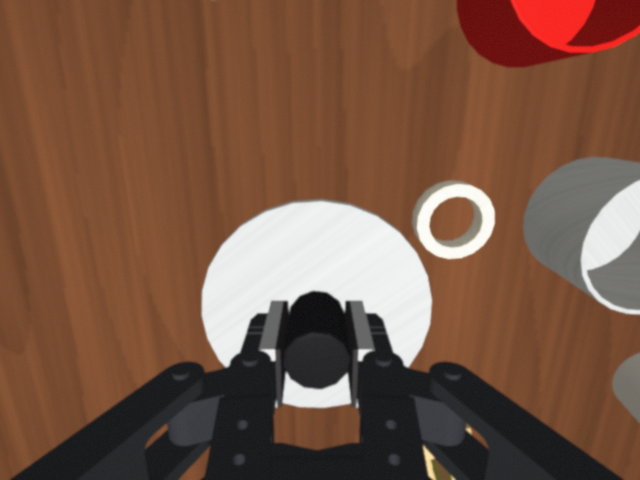

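View pics/cd3.png

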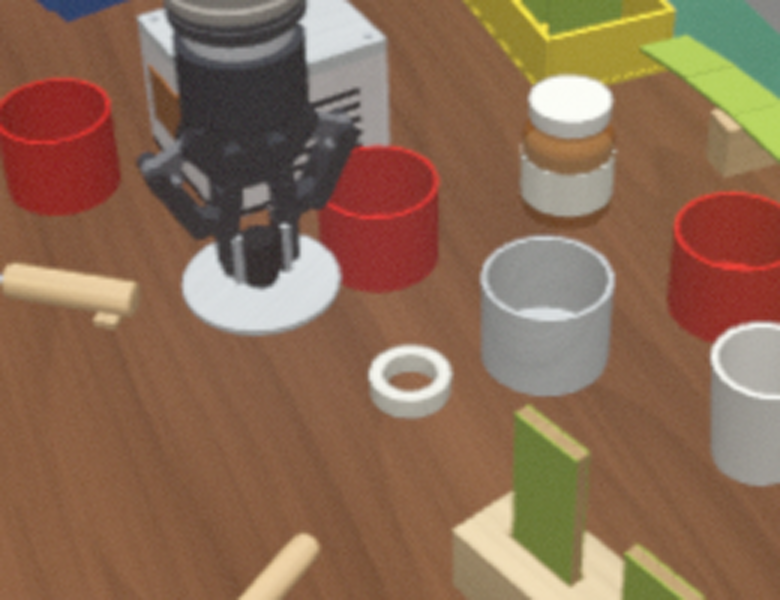

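```bash
python3 - <<'E'
from h import *
f=load("w3");p=f["pixels"].astype(int)
m=((p.min(2)>190)).astype(np.uint8);m[:,440:]=0;m[:,:190]=0;m[345:]=0
cs,_=cv2.findContours(m,cv2.RETR_EXTERNAL,cv2.CHAIN_APPROX_NONE);c=max(cs,key=cv2.contourArea)[:,0]
c=c[(c[:,1]<340)]
o=r.get_obs();print(o["tcp_pos"])
z=o["tcp_pos"][2]-.0057
P=onz(f,c,z)
for _ in range(8):
    ce,ra=circ(P);e=abs(np.hypot(*(P[:,:2]-ce).T)-ra);P=P[e<max(2.*np.median(e),.0006)]
print(ce,ra,len(P),len(c), ce-o["tcp_pos"][:2])
E
```

```text
[ 0.47300682 -0.01307867  0.14510067]
[ 0.47382326 -0.01291917] 0.04843778855067878 258 583 [0.00081645 0.00015949]
```

Emit:
send_rows(rows="0.01 0.001 0 0 0 0;0.025 0.001 0 0 0 0;0.035 0.001 0 0 0 0;0.035 0.001 0 0 0 0;0.035 0.001 0 0 0 0;0.035 0.001 0 0 0 0;0.02 0 0 0 0 0;0.006 0 0 0 0 0;0 0 0 0 0 0;0 0 0 0 0 0;0 0 0 0 0 0")

```text
clock: 4.75
tcp_pos: [0.674, -0.0071, 0.1461]
orientation: [-1.21, 1.21, -1.209]
contact_force: [-0.2, 0.6, -0.3]
grip_width: 0.023
```

Emit:
send_rows(rows="0.001 0.0006 -0.015 0 0 0;0 0 -0.02 0 0 0;0 0 -0.015 0 0 0;0 0 -0.004 0 0 0;0 0 0 0 0 0;0 0 0 0 0 0")

```text
clock: 5.35
tcp_pos: [0.6764, -0.0064, 0.0928]
orientation: [-1.209, 1.209, -1.21]
contact_force: [0.1, 0.3, -0.8]
grip_width: 0.023
```

```bash
python3 - <<'E'
from h import *
print(r.get_obs()["tcp_pos"])
grab("wrist","w4");d=grab("side","d4");s=grab("scene","s4")
crop(d,310,200,110,110,5,"cd4");crop(s,240,240,100,90,6,"cs4")
E
```

```text
[ 0.6764375  -0.00641471  0.0928328 ]
```

View pics/cd4.png

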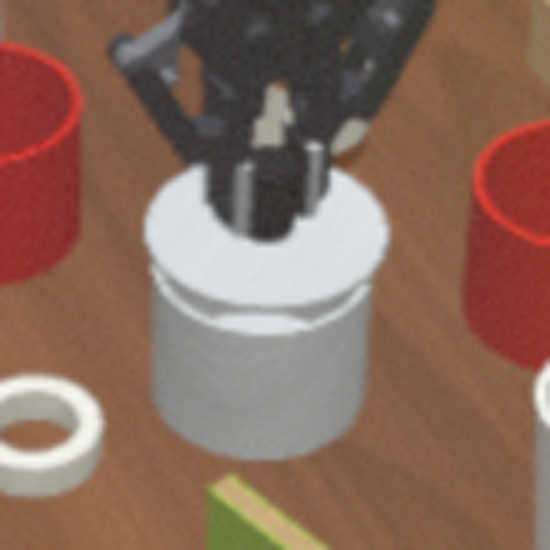

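View pics/cs4.png

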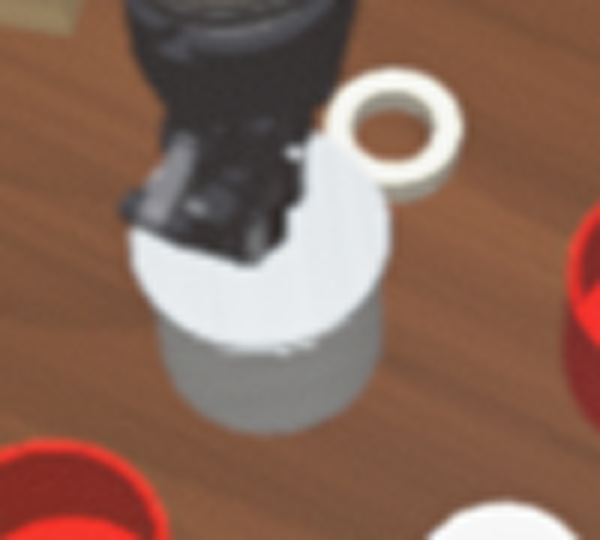

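Emit:
send_rows(rows="-0.001 0 -0.005 0 0 0;0 0 -0.003 0 0 0;0 0 -0.002 0 0 0;0 0 0 0 0 0;0 0 0 0 0 0")

```text
clock: 6.0
tcp_pos: [0.675, -0.0064, 0.0822]
orientation: [-1.209, 1.209, -1.209]
contact_force: [-0.2, 0.1, -0.8]
grip_width: 0.0224
```

Emit:
send_rows(rows="0 0 -0.001 0 0 0;0 0 0 0 0 0;0 0 0 0 0 0")

```text
clock: 6.3
tcp_pos: [0.6751, -0.0064, 0.0814]
orientation: [-1.209, 1.209, -1.209]
contact_force: [-0.5, -0.1, -0.0]
grip_width: 0.0225
```

Emit:
send_rows(rows="0 0 -0.001 0 0 0;0 0 0 0 0 0;0 0 0 0 0 0")

```text
clock: 6.6
tcp_pos: [0.6752, -0.0064, 0.0808]
orientation: [-1.209, 1.209, -1.209]
contact_force: [-2.3, -0.4, 3.8]
grip_width: 0.0228
```

Contact is at the expected height. I'll release and rise.

Emit:
send_rows(rows="0 0 0 0 0 0;0 0 0 0 0 0;0 0 0 0 0 0;0 0 0.002 0 0 0;0 0 0 0 0 0", grip=0.05)

```text
clock: 7.1
tcp_pos: [0.6752, -0.0064, 0.0826]
orientation: [-1.209, 1.209, -1.209]
contact_force: [-0.4, 0.2, -0.1]
grip_width: 0.05
```

Emit:
send_rows(rows="0 0 0.01 0 0 0;0 0 0.03 0 0 0;0 0 0.04 0 0 0;0 0 0.04 0 0 0;0 0 0.03 0 0 0;0 0 0.01 0 0 0;0 0 0 0 0 0")

```text
clock: 7.8
tcp_pos: [0.6759, -0.0064, 0.2446]
orientation: [-1.206, 1.207, -1.211]
contact_force: [0.1, 0.7, -0.4]
grip_width: 0.0499
```

```bash
python3 - <<'E'
from h import *
w=grab("wrist","w5");d=grab("side","d5");s=grab("scene","s5")
a=d["pixels"][200:310,310:420,::-1];b=s["pixels"][240:350,230:340,::-1]
cv2.imwrite("pics/c5.png",cv2.resize(np.hstack([a,b]),None,fx=3.6,fy=3.6,interpolation=cv2.INTER_CUBIC))
E
```

```text
(no output)
```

View pics/c5.png

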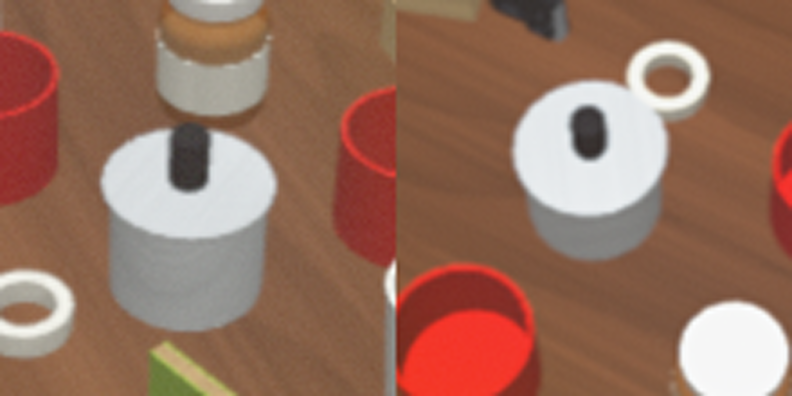

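View pics/w5.png

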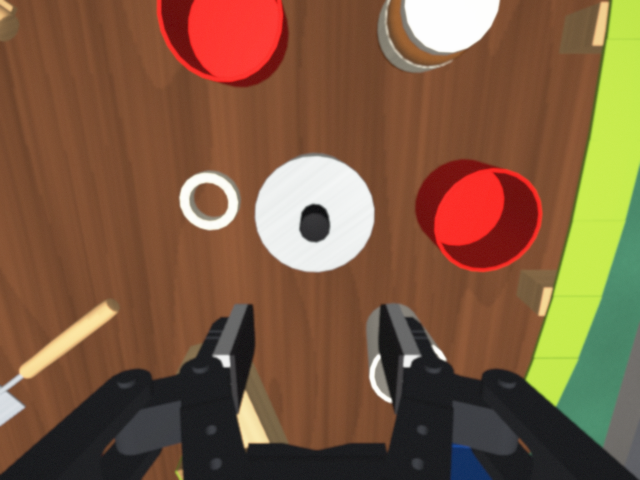

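```bash
python3 - <<'E'
from h import *
d=load("d5");s=load("s5");w=load("w5")
p=w["pixels"].astype(int);m=((p.min(2)>190)).astype(np.uint8);m[:,:245]=0;m[:,380:]=0;m[290:]=0;m[:140]=0
cs,_=cv2.findContours(m,cv2.RETR_EXTERNAL,cv2.CHAIN_APPROX_NONE);c=max(cs,key=cv2.contourArea)[:,0]
P=onz(w,c,.075);print("lid",circ(P),np.std(np.hypot(*(P[:,:2]-circ(P)[0]).T)))
crop(d,330,285,110,90,7,"pd");crop(s,175,185,90,70,8,"ps")
E
```

```text
lid (array([ 0.67508396, -0.00580696]), np.float64(0.04803091328368455)) 0.0002400510799556768
```

View pics/pd.png

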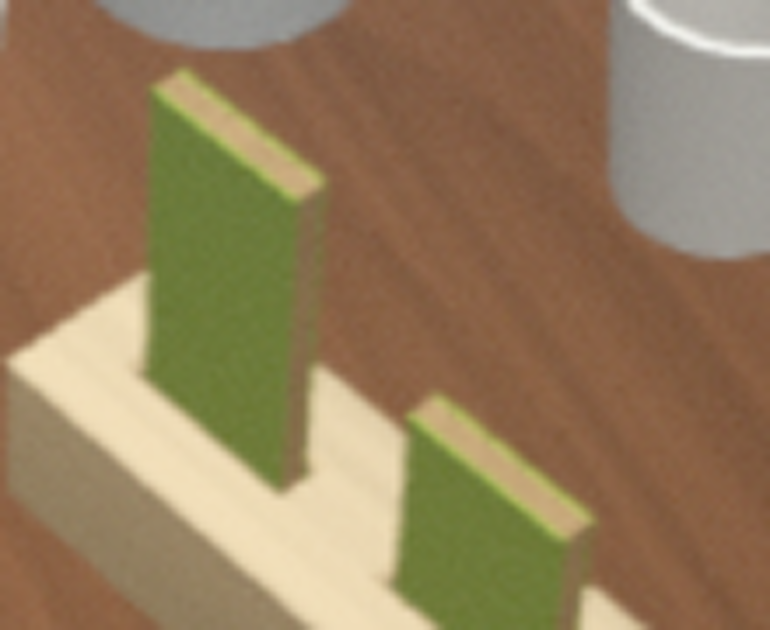

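View pics/ps.png

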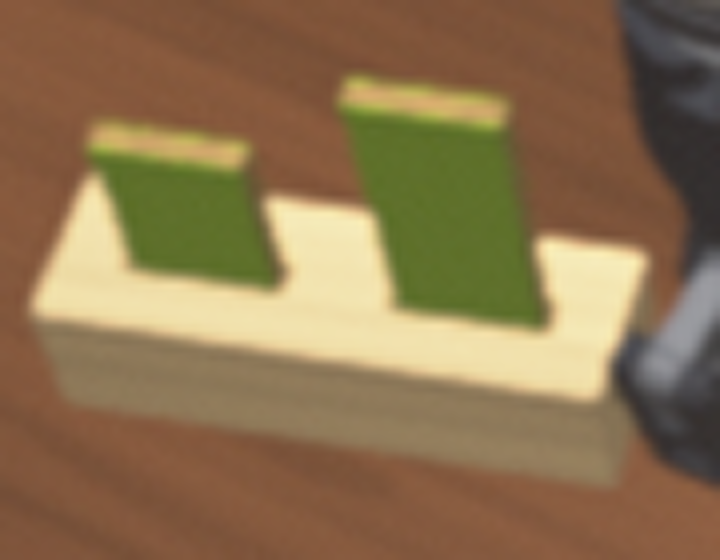

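View pics/cdch.png

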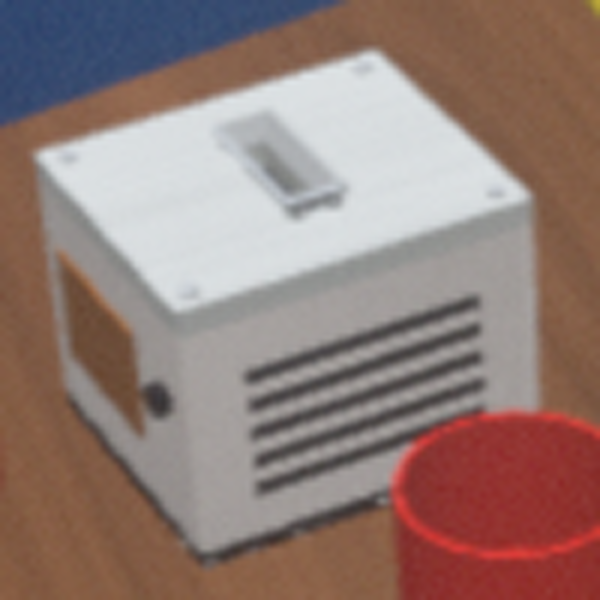

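```bash
python3 - <<'E'
from h import *
d=load("d5");s=load("s5")
cv=lambda P,x0,y0,k:(np.array(P)+.5)/k-.5+[x0,y0]
for nm,f,P in (("side",d,cv([(183,68),(326,180),(300,202),(150,90)],330,285,7)),("scene",s,cv([(345,74),(512,98),(508,129),(337,105)],175,185,8))):
    X=onz(f,P,.15);print(nm,np.round(X,4).tolist(),"c",X.mean(0).round(4))
    for i in range(4): e=X[(i+1)%4]-X[i];print(np.linalg.norm(e).round(4),np.degrees(np.arctan2(e[1],e[0])).round(2))
for nm,f,P in (("side",d,cv([(375,48),(533,195),(178,318),(35,152)],220,140,6)),("scene",s,cv([(138,82),(425,165),(370,467),(57,368)],380,240,5))):
    X=onz(f,P,.12);print(nm,np.round(X,4).tolist(),"c",X.mean(0).round(4))
    for i in range(4): e=X[(i+1)%4]-X[i];print(np.linalg.norm(e).round(4),np.degrees(np.arctan2(e[1],e[0])).round(2))
E
```

```text
side [[0.5761, -0.1906, 0.15], [0.5912, -0.2381, 0.15], [0.5824, -0.2422, 0.15], [0.5656, -0.1945, 0.15]] c [ 0.5788 -0.2163  0.15  ]
0.0498 -72.37
0.0097 -154.92
0.0506 109.41
0.0112 20.1
scene [[0.5783, -0.2432, 0.15], [0.5621, -0.1932, 0.15], [0.5729, -0.1875, 0.15], [0.5896, -0.2382, 0.15]] c [ 0.5757 -0.2155  0.15  ]
0.0525 107.97
0.0122 28.16
0.0534 -71.73
0.0123 -155.89
side [[0.6401, 0.3763, 0.12], [0.6588, 0.2464, 0.12], [0.5092, 0.22, 0.12], [0.4912, 0.3534, 0.12]] c [0.5748 0.299  0.12  ]
0.1312 -81.8
0.1519 -169.96
0.1346 97.7
0.1507 8.73
scene [[0.5069, 0.2257, 0.12], [0.4872, 0.3542, 0.12], [0.6368, 0.3774, 0.12], [0.6566, 0.2481, 0.12]] c [0.5719 0.3013 0.12  ]
0.1299 98.69
0.1513 8.83
0.1308 -81.28
0.1514 -171.52
```

Emit:
send_rows(rows="-0.01 -0.02 0 0 0 0.03;-0.012 -0.025 0 0 0 0.04;-0.012 -0.03 0 0 0 0.04;-0.012 -0.03 0 0 0 0.04;-0.012 -0.03 0 0 0 0.04;-0.013 -0.03 0 0 0 0.04;-0.013 -0.025 0 0 0 0.04;-0.01 -0.015 0 0 0 0.03;-0.005 -0.005 0 0 0 0.014;0 0 0 0 0 0;0 0 0 0 0 0;0 0 0 0 0 0", grip=0.05)

```text
clock: 9.15
tcp_pos: [0.5767, -0.2146, 0.242]
orientation: [-1.342, 0.974, -0.973]
contact_force: [0.1, 0.4, -0.1]
grip_width: 0.0502
```

```bash
python3 - <<'E'
from h import *
o=r.get_obs();print(o["tcp_pos"],R.from_rotvec(o["orientation"]).as_matrix().round(4))
w=grab("wrist","w6");print(proj(w,[o["tcp_pos"],[.577,-.216,.15]]))
E
```

```text
[ 0.57673378 -0.21463567  0.2419566 ] [[ 3.108e-01 -2.000e-04  9.505e-01]
 [-9.505e-01  8.000e-04  3.108e-01]
 [-8.000e-04 -1.000e+00  1.000e-04]]
[[315.25644436 321.1376709 ]
 [315.41867699 249.82007009]]
```

View pics/w6.png

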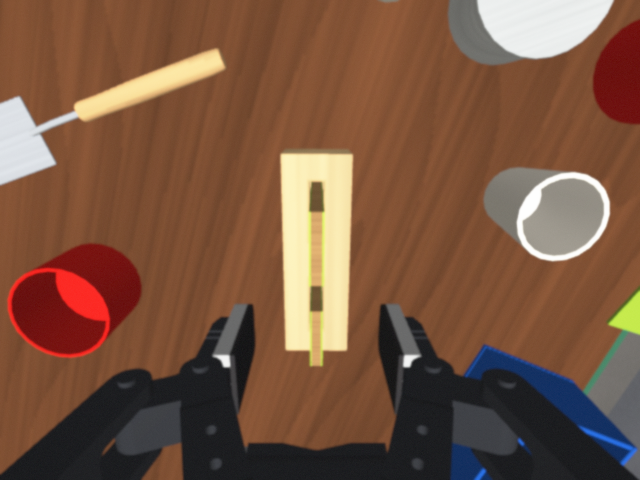

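```bash
python3 - <<'E'
from h import *
crop(load("w6"),275,165,80,210,2.8,"cw6")
w=load("w6");c=w["pixels"][170:380,270:360,::-1]
cv2.imwrite("pics/cw6.png",np.hstack([cv2.resize(c[:105],None,fx=4.4,fy=5.5,interpolation=cv2.INTER_CUBIC),cv2.resize(c[105:],None,fx=4.4,fy=5.5,interpolation=cv2.INTER_CUBIC)]))
E
```

```text
(no output)
```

View pics/cw6.png

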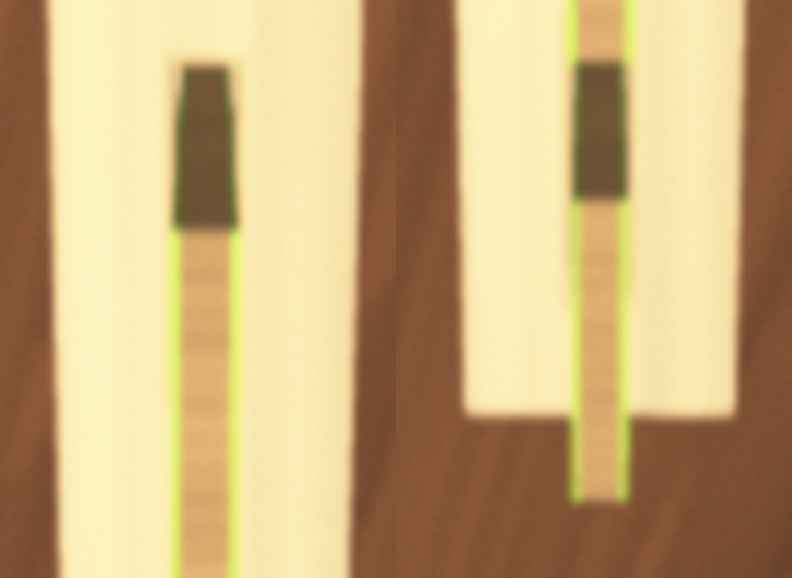

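```bash
python3 - <<'E'
from h import *
w=load("w6");P=w["pixels"].astype(float)
hsv=cv2.cvtColor(w["pixels"],cv2.COLOR_RGB2HSV)
g=((hsv[...,0]>28)&(hsv[...,0]<45)&(hsv[...,1]>90)&(hsv[...,2]>120)).astype(np.uint8)
L=[];Rr=[]
for y in range(214,285):
    x=np.where(g[y,295:340])[0]+295
    l=x[x<317];q=x[x>317]
    if len(l) and len(q): L.append((l.min()-.5,y));Rr.append((q.max()+.5,y))
out=[]
for S in (L,Rr):
    X=onz(w,S,.15);k=np.polyfit(X[:,1],X[:,0],1);out.append(k);print(len(S),"dir from y axis deg",np.degrees(np.arctan(k[0])),np.polyval(k,-.216))
X=onz(w,[(316.5,211.5),(316.5,286)],.15);print(X,X.mean(0),np.linalg.norm(X[1]-X[0]))
ky=(out[0][0]+out[1][0])/2
o=r.get_obs();Rm=R.from_rotvec(o["orientation"]).as_matrix();print("panel yaw",-np.degrees(np.arctan(ky)),"jaw yaw",np.degrees(np.arctan2(Rm[1,2],Rm[0,2])))
print("centre",(np.polyval(out[0],X[:,1].mean())+np.polyval(out[1],X[:,1].mean()))/2,X[:,1].mean(),o["tcp_pos"])
E
```

```text
71 dir from y axis deg -18.80527200713644 0.5721240470183683
71 dir from y axis deg -18.235433017988292 0.583020032499662
[[ 0.56989465 -0.19209039  0.15      ]
 [ 0.58545207 -0.23961768  0.15      ]] [ 0.57767336 -0.21585403  0.15      ] 0.050008768533132054
panel yaw 18.52082714909012 jaw yaw 18.105294769868888
centre 0.5775231408051427 -0.21585403278465584 [ 0.57672006 -0.21481811  0.24205075]
```

Emit:
send_rows(rows="0.0008 -0.001 -0.02 0 0 0.007;0 0 -0.03 0 0 0;0 0 -0.03 0 0 0;0 0 -0.03 0 0 0;0 0 -0.02 0 0 0;0 0 -0.008 0 0 0;0 0 0 0 0 0;0 0 0 0 0 0;0 0 0 0 0 0")

```text
clock: 10.1
tcp_pos: [0.5779, -0.2176, 0.1058]
orientation: [-1.343, 0.967, -0.971]
contact_force: [0.2, 0.2, -0.1]
grip_width: 0.05
```

Emit:
send_rows(rows="-0.0004 0.0018 -0.0015 0 0 0;0 0 0 0 0 0;0 0 0 0 0 0")

```text
clock: 10.4
tcp_pos: [0.5766, -0.2155, 0.1032]
orientation: [-1.344, 0.969, -0.97]
contact_force: [0.3, 0.4, 0.6]
grip_width: 0.0499
```

```bash
python3 - <<'E'
from h import *
o=r.get_obs();Rm=R.from_rotvec(o["orientation"]).as_matrix();print(o["tcp_pos"],Rm.round(4),np.degrees(np.arctan2(Rm[1,2],Rm[0,2])))
E
```

```text
[ 0.57656332 -0.21552289  0.10319074] [[ 3.156e-01  6.000e-04  9.489e-01]
 [-9.489e-01 -1.000e-04  3.156e-01]
 [ 3.000e-04 -1.000e+00  5.000e-04]] 18.399694850541533
```

Emit:
send_rows(rows="0 0 0 0 0 0;0 0 0 0 0 0;0 0 0 0 0 0;0 0 0 0 0 0;0 0 0 0 0 0;0 0 0 0 0 0;0 0 0 0 0 0", grip=0.0, grip_force=45)

```text
clock: 11.1
tcp_pos: [0.5765, -0.2156, 0.1029]
orientation: [-1.344, 0.969, -0.97]
contact_force: [0.8, 0.4, 0.7]
grip_width: 0.0093
```

Emit:
send_rows(rows="0 0 0.01 0 0 0;0 0 0.02 0 0 0;0 0 0.025 0 0 0;0 0 0.025 0 0 0;0 0 0.03 0 0 0;0 0 0.03 0 0 0;0 0 0.03 0 0 0;0 0 0.02 0 0 0;0 0 0 0 0 0;0 0 0 0 0 0")

```text
clock: 12.1
tcp_pos: [0.5761, -0.2156, 0.2928]
orientation: [-1.344, 0.97, -0.97]
contact_force: [-0.2, -0.1, -0.4]
grip_width: 0.0096
```

```bash
python3 - <<'E'
from h import *
w=grab("wrist","w7");d=grab("side","d7");s=grab("scene","s7")
a=d["pixels"][200:400,290:450,::-1];b=s["pixels"][130:330,170:330,::-1]
cv2.imwrite("pics/c7.png",cv2.resize(np.hstack([a,b]),None,fx=2.4,fy=2.4,interpolation=cv2.INTER_CUBIC))
E
```

```text
(no output)
```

View pics/c7.png

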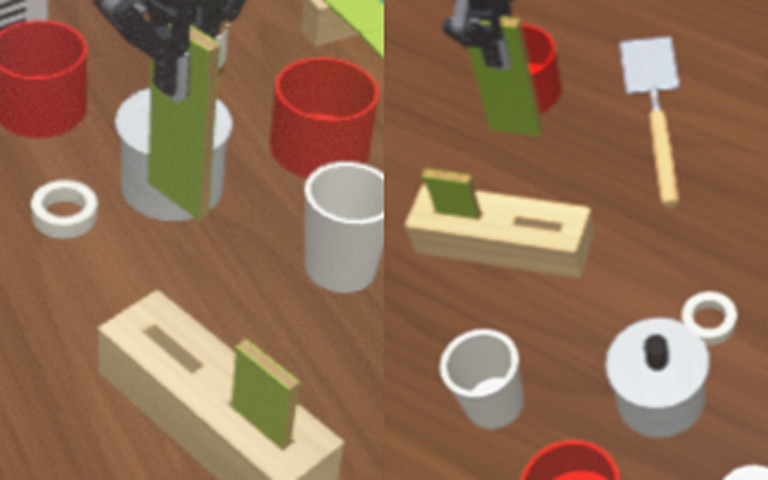

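View pics/w7.png

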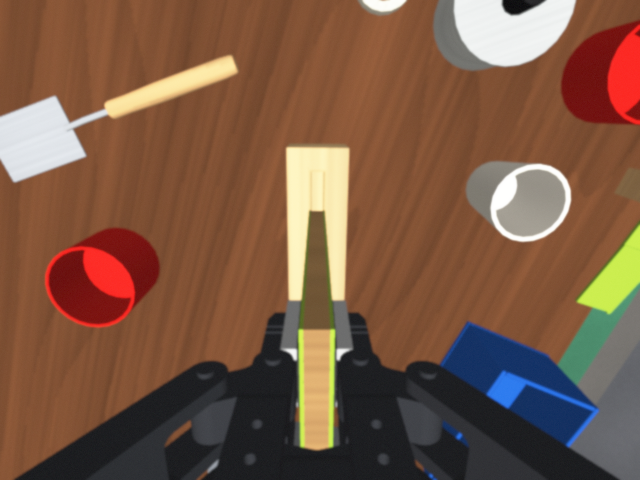

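Emit:
send_rows(rows="0 0.015 0 0 0 0;0.001 0.03 0 0 0 -0.014;0.001 0.04 0 0 0 -0.02;0.001 0.04 0 0 0 -0.02;0.001 0.04 0 0 0 -0.02;0.001 0.04 0 0 0 -0.02;0.001 0.04 0 0 0 -0.02;0.001 0.04 0 0 0 -0.02;0.001 0.04 0 0 0 -0.02;0.001 0.04 0 0 0 -0.014;0.001 0.035 0 0 0 0;0.001 0.02 0 0 0 0;0 0.007 0 0 0 0;0 0 0 0 0 0;0 0 0 0 0 0;0 0 0 0 0 0")

```text
clock: 13.85
tcp_pos: [0.5877, 0.2094, 0.2928]
orientation: [-1.277, 1.097, -1.098]
contact_force: [0.9, 0.2, -0.4]
grip_width: 0.0095
```

```bash
python3 - <<'E'
from h import *
o=r.get_obs();Rm=R.from_rotvec(o["orientation"]).as_matrix();print(o["tcp_pos"],Rm.round(4),np.degrees(np.arctan2(Rm[1,2],Rm[0,2])))
w=grab("wrist","w8")
print(proj(w,[[.573,.3,.13]]))
E
```

```text
[0.58769476 0.20940018 0.29276079] [[ 1.498e-01 -0.000e+00  9.887e-01]
 [-9.887e-01 -9.000e-04  1.498e-01]
 [ 9.000e-04 -1.000e+00 -1.000e-04]] 8.61489792361356
[[314.70541983  97.04261465]]
```

View pics/w8.png

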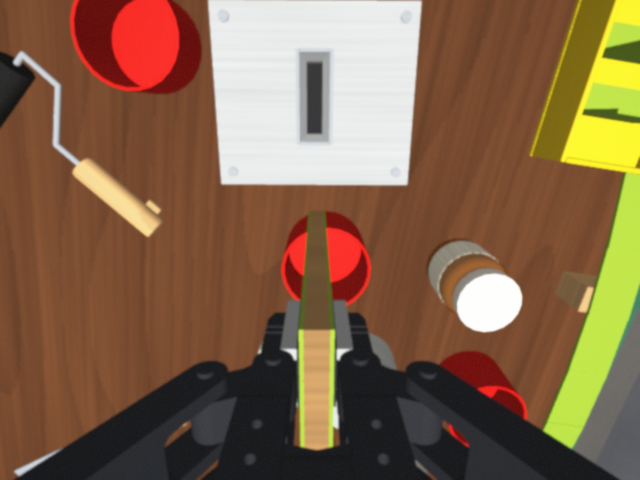

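```bash
python3 - <<'E'
from h import *
w=load("w8");crop(w,280,35,70,120,5,"a");a=cv2.imread("pics/a.png")
c=w["pixels"][195:345,280:355,::-1];b=cv2.resize(c,None,fx=4,fy=4,interpolation=cv2.INTER_CUBIC)
cv2.imwrite("pics/cw8.png",np.hstack([a,b]))
E
```

```text
(no output)
```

View pics/cw8.png

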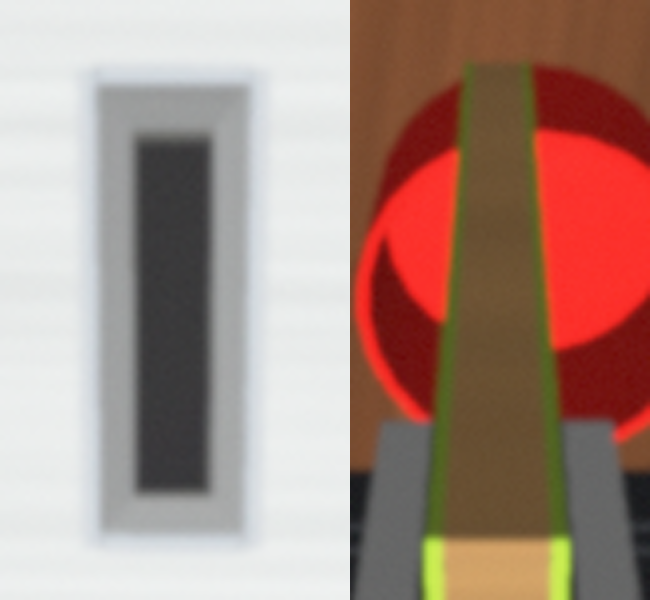

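```bash
python3 - <<'E'
from h import *
w=load("w8");g=w["pixels"].astype(int).max(2)
o=r.get_obs();t=o["tcp_pos"];Rm=R.from_rotvec(o["orientation"]).as_matrix();jx=Rm[:,2];wy=-Rm[:,0]  # +y-ish
print("jaw",jx.round(4),"wide",wy.round(4))
sub=np.zeros((480,640),np.uint8)
def rect(lo,hi,z,nm):
    m=np.zeros((480,640),np.uint8);m[35:155,285:345]=((g<hi))[35:155,285:345]
    cs,_=cv2.findContours(m,cv2.RETR_EXTERNAL,cv2.CHAIN_APPROX_NONE);c=max(cs,key=cv2.contourArea)[:,0]
    X=onz(w,c,z);rc=cv2.minAreaRect((X[:,:2]*1000).astype(np.float32));print(nm,rc,cv2.boundingRect(c))
    # sides by line fits in rectified frame
    L=np.c_[X@jx,X@wy];mid=(L.max(0)+L.min(0))/2;h=(L.max(0)-L.min(0))/2;an=[]
    for ax in (0,1):
        for s in (-1,1):
            q=L[(s*(L[:,ax]-mid[ax])>h[ax]-.0025)&(abs(L[:,1-ax]-mid[1-ax])<h[1-ax]*.8)]
            k=np.polyfit(q[:,1-ax],q[:,ax],1);an.append((np.degrees(k[0]).round(2),np.polyval(k,mid[1-ax])))
    cen=np.array([(an[0][1]+an[1][1])/2,(an[2][1]+an[3][1])/2]);print("  tilt deg",[a[0] for a in an],"size",an[1][1]-an[0][1],an[3][1]-an[2][1],"cen jaw/wide",cen,"xy",cen[0]*jx[:2]+cen[1]*wy[:2])
rect(0,110,.12,"slot@.120")
rect(0,205,.13,"rim@.130")
rect(0,205,.129,"x")
p=np.array([[309.25,210.7],[325.5,210.7],[298.5,329.5],[335.5,329.5]])
B=onz(w,p[:2],t[2]-.0929);T=onz(w,p[2:],t[2]+.0471)
for n,X in (("bot",B),("top",T)): print(n,(X-t)@jx,(X-t)@wy, "mid jaw",((X-t)@jx).mean())
print("tcp jaw/wide",t@jx,t@wy,t)
E
```

```text
jaw [0.9887 0.1499 0.    ] wide [-1.499e-01  9.887e-01 -7.000e-04]
slot@.120 ((572.4807739257812, 299.25396728515625), (10.8451566696167, 50.318050384521484), 8.624311447143555) (307, 62, 15, 72)
  tilt deg [np.float64(0.42), np.float64(-0.22), np.float64(0.0), np.float64(-0.0)] size 0.010570247283511192 0.05031742635388703 cen jaw/wide [0.6109161  0.20998925] xy [0.57254347 0.29917874]
rim@.130 ((572.6300659179688, 299.60479736328125), (22.324121475219727, 61.74884033203125), 8.329930305480957) (299, 51, 32, 91)
  tilt deg [np.float64(-0.11), np.float64(0.23), np.float64(0.01), np.float64(-0.0)] size 0.021580916856057786 0.061645305667356015 cen jaw/wide [0.61098585 0.21031017] xy [0.57256434 0.29950649]
x ((572.6192626953125, 299.63623046875), (22.39729118347168, 61.95122528076172), 8.329970359802246) (299, 51, 32, 91)
  tilt deg [np.float64(-0.11), np.float64(0.23), np.float64(0.01), np.float64(-0.0)] size 0.021651657849885098 0.06184737540409632 cen jaw/wide [0.61097954 0.21034359] xy [0.5725531  0.29953858]
bot [-0.00412052  0.00588291] [0.02365837 0.02366086] mid jaw 0.0008811957769849933
top [-0.00458206  0.00563372] [0.0242546  0.02426022] mid jaw 0.0005258311507007223
tcp jaw/wide 0.6125025078769032 0.11891646528887712 [0.58771829 0.20957179 0.29286485]
```

Emit:
send_rows(rows="-0.003 0.015 0 0 0 0;-0.004 0.025 0 0 0 0;-0.004 0.025 0 0 0 0;-0.003 0.018 0 0 0 0;-0.0021 0.0079 0 0 0 0;0 0 0 0 0 0;0 0 0 0 0 0;0 0 0 0 0 0")

```text
clock: 14.7
tcp_pos: [0.572, 0.3006, 0.2928]
orientation: [-1.277, 1.097, -1.098]
contact_force: [-0.0, -0.4, -1.1]
grip_width: 0.0093
```

Emit:
send_rows(rows="0 0 -0.015 0 0 0;0 0 -0.02 0 0 0;0 0 -0.015 0 0 0;0 0 -0.007 0 0 0;0 0 0 0 0 0;0 0 0 0 0 0;0 0 0 0 0 0")

```text
clock: 15.4
tcp_pos: [0.5718, 0.3026, 0.2368]
orientation: [-1.276, 1.095, -1.096]
contact_force: [0.2, 0.3, -0.4]
grip_width: 0.0096
```

```bash
python3 - <<'E'
from h import *
o=r.get_obs();t=o["tcp_pos"];Rm=R.from_rotvec(o["orientation"]).as_matrix();jx=Rm[:,2];wy=-Rm[:,0]
print(t,"jaw",t@[.9887,.1499,0],"wide",t@[-.1499,.9887,0],np.degrees(np.arctan2(Rm[1,2],Rm[0,2])),Rm[2].round(4))
w=grab("wrist","w9");d=grab("side","d9");s=grab("scene","s9")
a=cv2.resize(w["pixels"][140:350,240:400,::-1],None,fx=2.4,fy=2.4,interpolation=cv2.INTER_CUBIC)
b=cv2.resize(d["pixels"][120:225,220:320,::-1],(480,504),interpolation=cv2.INTER_CUBIC)
cv2.imwrite("pics/c9.png",np.hstack([a,b[:,:400]]))
crop(s,380,200,110,140,4,"cs9")
E
```

```text
[0.57184165 0.30261701 0.23675431] jaw 0.6107421251467778 wide 0.21347837732340622 8.760073371180965 [-6.0e-04 -1.0e+00  1.5e-03]
```

View pics/c9.png

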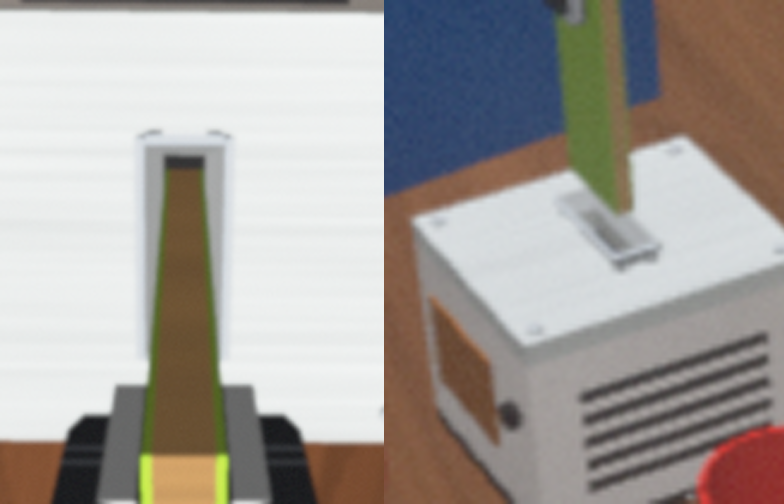

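View pics/cs9.png

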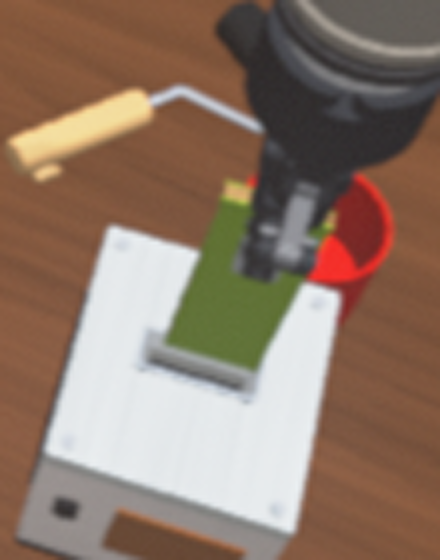

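Emit:
send_rows(rows="-0.0001 -0.0022 0 0 0 0;0 0 -0.005 0 0 0;0 0 0 0 0 0;0 0 0 0 0 0")

```text
clock: 15.95
tcp_pos: [0.571, 0.3, 0.2305]
orientation: [-1.278, 1.096, -1.096]
contact_force: [-0.0, -0.7, -0.5]
grip_width: 0.0097
```

```bash
cat > st.py <<'E'
from h import *
o=r.get_obs();t=o["tcp_pos"];Rm=R.from_rotvec(o["orientation"]).as_matrix()
print(t.round(4),"jaw err",(t@[.9887,.1499,0]-.6102).round(4),"wide err",(t@[-.1499,.9887,0]-.2112).round(4),"yaw",np.degrees(np.arctan2(Rm[1,2],Rm[0,2])).round(2),Rm[2].round(4),"bottom",(t[2]-.0929).round(4),"F",o["contact_force"].round(1),o["moment"].round(2))
E
python3 - <<'E'
import st
from h import *
w=grab("wrist","w10");d=grab("side","d10")
a=cv2.resize(w["pixels"][170:330,270:365,::-1],None,fx=3.6,fy=3.6,interpolation=cv2.INTER_CUBIC)
b=cv2.resize(d["pixels"][125:205,235:285,::-1],None,fx=7.2,fy=7.2,interpolation=cv2.INTER_CUBIC)
cv2.imwrite("pics/c10.png",np.hstack([a,b]))
E
```

```text
[0.571  0.3    0.2305] jaw err -0.0006 wide err -0.0002 yaw 8.77 [ 1.e-04 -1.e+00 -6.e-04] bottom 0.1376 F [-0.  -0.7 -0.5] [0.   0.04 0.03]
```

View pics/c10.png

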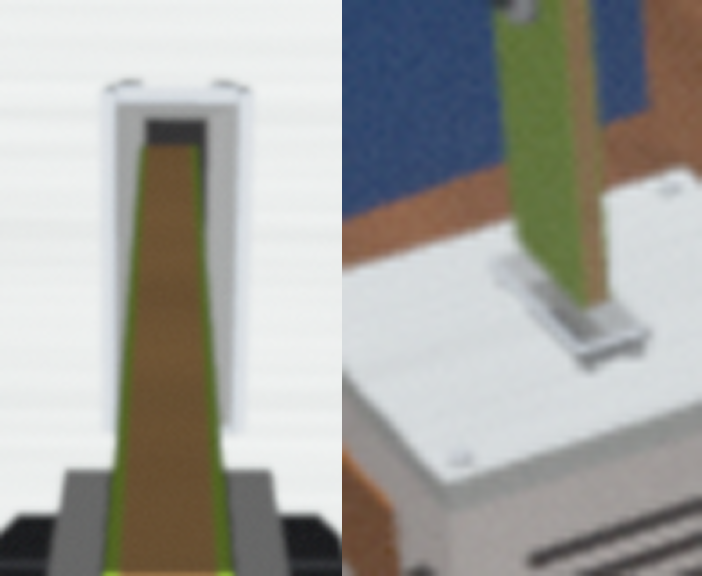

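Emit:
send_rows(rows="0.0008 0.0003 -0.004 0 0 0;0 0 -0.004 0 0 0;0 0 0 0 0 0;0 0 0 0 0 0")

```text
clock: 16.45
tcp_pos: [0.5719, 0.3004, 0.2225]
orientation: [-1.278, 1.096, -1.096]
contact_force: [-0.1, 0.4, -0.6]
grip_width: 0.0095
```

```bash
python3 - <<'E'
import st
from h import *
w=grab("wrist","w11");d=grab("side","d11")
a=cv2.resize(w["pixels"][170:330,270:365,::-1],None,fx=3.6,fy=3.6,interpolation=cv2.INTER_CUBIC)
b=cv2.resize(d["pixels"][125:205,235:285,::-1],None,fx=7.2,fy=7.2,interpolation=cv2.INTER_CUBIC)
cv2.imwrite("pics/c11.png",np.hstack([a,b]))
E
```

```text
[0.5719 0.3004 0.2225] jaw err 0.0002 wide err 0.0 yaw 8.77 [ 2.e-04 -1.e+00 -5.e-04] bottom 0.1296 F [-0.1  0.4 -0.6] [-0.03 -0.02  0.01]
```

View pics/c11.png

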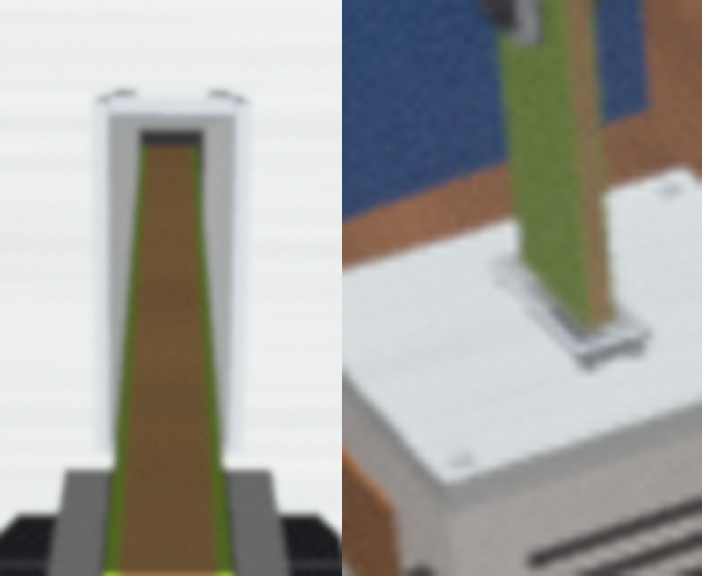

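Emit:
send_rows(rows="0.0001 0 -0.003 0 0 0;0 0 -0.003 0 0 0;0 0 0 0 0 0;0 0 0 0 0 0")

```text
clock: 16.95
tcp_pos: [0.572, 0.3004, 0.2166]
orientation: [-1.278, 1.096, -1.096]
contact_force: [-0.4, 0.4, -1.3]
grip_width: 0.0095
```

```bash
python3 st.py
```

```text
[0.572  0.3004 0.2166] jaw err 0.0004 wide err 0.0 yaw 8.77 [ 1.e-04 -1.e+00 -3.e-04] bottom 0.1237 F [-0.4  0.4 -1.3] [ 0.07 -0.01  0.01]
```

Emit:
send_rows(rows="0 0 -0.003 0 0 0;0 0 -0.003 0 0 0;0 0 0 0 0 0;0 0 0 0 0 0")

```text
clock: 17.35
tcp_pos: [0.572, 0.3004, 0.2107]
orientation: [-1.278, 1.096, -1.096]
contact_force: [0.5, 1.2, -1.1]
grip_width: 0.0095
```

```bash
python3 st.py
```

```text
[0.572  0.3004 0.2107] jaw err 0.0004 wide err 0.0 yaw 8.77 [ 1.e-04 -1.e+00 -2.e-04] bottom 0.1178 F [ 0.5  1.2 -1.1] [ 0.01 -0.06  0.04]
```

In the slot without contact force, so I'll continue down.

Emit:
send_rows(rows="0 0 -0.004 0 0 0;0 0 -0.005 0 0 0;0 0 -0.004 0 0 0;0 0 0 0 0 0;0 0 0 0 0 0")

```text
clock: 17.85
tcp_pos: [0.5721, 0.3003, 0.1976]
orientation: [-1.278, 1.096, -1.096]
contact_force: [0.2, -0.4, -0.7]
grip_width: 0.0098
```

```bash
python3 st.py
```

```text
[0.5721 0.3003 0.1976] jaw err 0.0004 wide err -0.0 yaw 8.76 [ 1.e-04 -1.e+00 -3.e-04] bottom 0.1047 F [ 0.2 -0.4 -0.7] [ 0.02 -0.04  0.03]
```

Emit:
send_rows(rows="0 0 -0.005 0 0 0;0 0 -0.006 0 0 0;0 0 -0.006 0 0 0;0 0 -0.006 0 0 0;0 0 -0.005 0 0 0;0 0 0 0 0 0;0 0 0 0 0 0")

```text
clock: 18.55
tcp_pos: [0.5721, 0.3004, 0.1697]
orientation: [-1.278, 1.096, -1.096]
contact_force: [-1.0, 0.5, -1.2]
grip_width: 0.0094
```

```bash
python3 st.py
```

```text
[0.5721 0.3004 0.1697] jaw err 0.0005 wide err 0.0 yaw 8.76 [ 0.e+00 -1.e+00 -1.e-04] bottom 0.0768 F [-1.   0.5 -1.2] [-0.04 -0.01 -0.03]
```

Emit:
send_rows(rows="0 0 -0.005 0 0 0;0 0 -0.006 0 0 0;0 0 -0.006 0 0 0;0 0 -0.006 0 0 0;0 0 -0.004 0 0 0;0 0 0 0 0 0;0 0 0 0 0 0;0 0 0 0 0 0")

```text
clock: 19.35
tcp_pos: [0.5723, 0.3005, 0.1431]
orientation: [-1.277, 1.096, -1.096]
contact_force: [0.3, 1.3, 0.1]
grip_width: 0.0097
```

```bash
python3 - <<'E'
import st
from h import *
w=grab("wrist","w12");d=grab("side","d12");s=grab("scene","s12")
b=cv2.resize(d["pixels"][100:230,210:330,::-1],None,fx=3.3,fy=3.6,interpolation=cv2.INTER_CUBIC)
a=cv2.resize(s["pixels"][190:320,380:500,::-1],None,fx=3.3,fy=3.6,interpolation=cv2.INTER_CUBIC)
cv2.imwrite("pics/c12.png",np.hstack([a,b]))
E
```

```text
[0.5723 0.3005 0.1431] jaw err 0.0007 wide err 0.0002 yaw 8.76 [-2.e-04 -1.e+00  5.e-04] bottom 0.0502 F [0.3 1.3 0.1] [ 0.03 -0.   -0.  ]
```

View pics/c12.png

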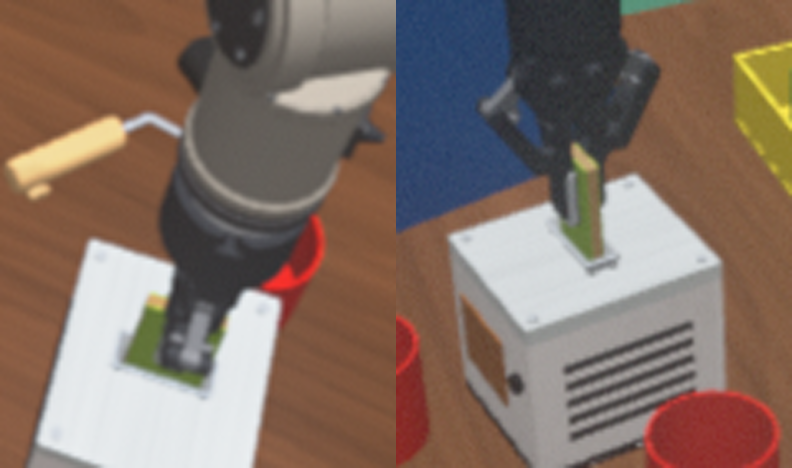

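View pics/s12.png

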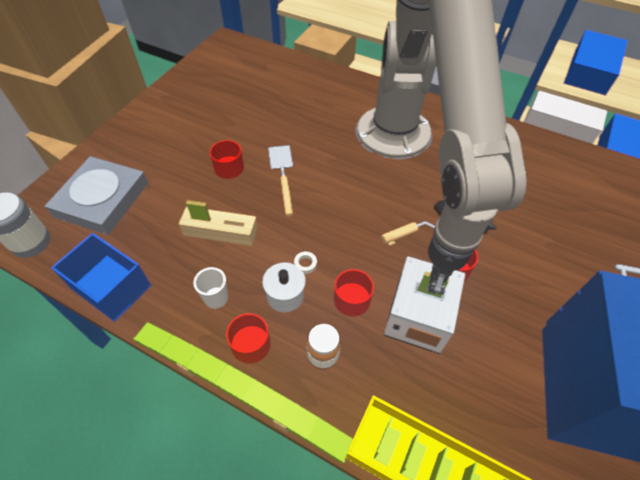

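View pics/w12.png

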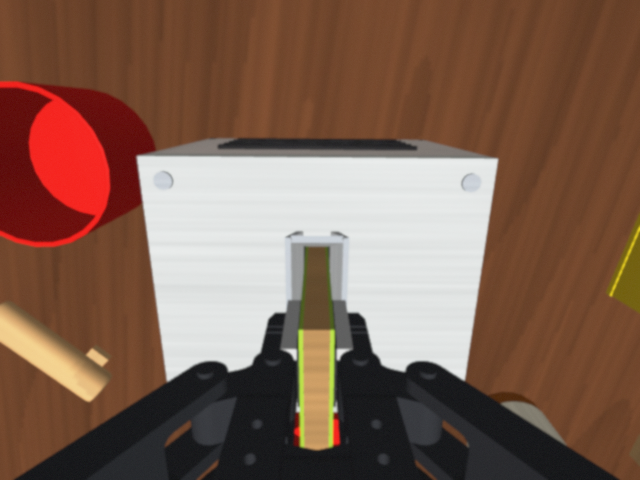

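The panel's top edge is still at row 330 in the wrist view, so it hasn't slipped. The lid is seated and the bystanders are unmoved. I'll hand in.

```bash
python3 -c "
from bench import r
print(r.hand_in())"
```

```text
the job is handed in; nothing more can be done
None
```

The lid is on the grey aluminium pot and released. The taller panel is upright in the curing box slot, still held in the gripper, and I have handed the job in.

- **Lid:** after release its centre measured (0.675, -0.006), within about 1 mm of the pot's mouth. The side and scene views show it seated and level.
- **Panel:** its lower end is at about z = 0.050 m, so about 70 mm is inside. The gripper holds it at 45 N. The last wrist reading was under 1.5 N, and the panel's place in the wrist view shows no slip.
- **Bystanders:** in the last scene picture the pot stands upright, and the short panel and the other things are where they were.
- **Time and force:** the clock read about 19.5 s. The highest wrist force I read was about 6 N, when the fingers touched the lid while gripping it.
- **Disagreement:** no check failed. The fixed cameras placed the panel and the slot up to 3 mm apart from each other, so I aligned to the slot by the wrist camera.

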